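Shut and latch the insulated food carrier

TASK

Shut the door of the steel food carrier and clamp it with the draw latch on its top: get the latch's wire loop hooked under the keeper on the door, then press the lever back and down until it snaps flat, and let go. Do it by feel, without forcing the latch or the door, and leave the bowl on the carrier and the lid, ladle and spice tin beside it where they are.

Things in the scene. Friction and masses are not known exactly. Their poses are not given: they have to be found in the camera images.
- carrier: Heavy stainless steel food carrier, a low box that does not move: 340 wide (y), flat top at z = 190 mm, cabinet from x = -110 to 150, the door in front of it. Origin: on the counter under its middle; x points from door to back, z up. A draw latch of bare steel (lever, wire loop, keeper) sits on the middle of its top
- door (a joint): Drop-down front door, 50 thick, 340 wide, 168 high, hinged along its lower inner edge (carrier x = -112, z = 22). Radians: 0 = shut on the seal (firm stop), up to 0.35 = top leaning out to the carrier's -x. A stiff hinge: stays where left, takes about 7 N at the top edge to push shut
- door_top (a point): Middle of the upper outer edge of the door (x inwards through the door, y along its width, z up the door). The outer face below it is plain, with a bar handle 78 mm down (y from -50 to 50, standing 34 mm out). Clear to push well beside the latch, e.g. at y = 135 mm
- keeper (a point): Nominal seat of the loop's bar in the keeper, 5 mm above the door's top; axes as door_top. The keeper is a 40 mm wide steel hook: a post whose front is 4 mm to +x of here, with a lip from its top to 6 mm to -x of here (underside 5, top 8 mm above here). It is screwed on through slots and really sits up to 2.5 mm to either side along x: feel for it
- lever_pivot (a point): Middle of the lever's pivot pin, fixed to the carrier 18 mm above its top; the pin runs along the carrier's y. With the door shut the keeper's seat is 65 mm from it to -x and 13 mm lower
- lever (a joint): Latch lever, radians: 0 = flat on the carrier's top, pointing to the back (clamped, firm stop); 1.57 = upright; 2.0 = forward stop, over the door. Stiff pivot (0.07 N m): stays where left. Once hooked it turns slack to about 1.1, then stiffens (2 to 6 N at its end) and goes over centre at about 0.3, where the loop's pull snaps it flat
- lever_end (a point): On the lever's outer face near its free end, 80 mm from the pivot and 4 mm above the pivot's line (the face that looks up when the lever is flat and to the door when upright). x along the lever away from the pivot, z out of that face. The lever is a steel channel 32 wide, 90 long, 4 thick here
- loop_spring (a joint): Stretch of the loop's two sprung legs, m: 0 = slack, 0.002 to 0.008 when the latch is clamped (7 N per mm). Not hooked, it cannot be stretched. The loop is a U of 8 mm steel wire, legs 60 apart, 82.5 from its pin on the lever (22 mm from the lever's pivot) to the middle of its cross bar
- loop_pin (a point): Middle of the pin on the lever on which the loop swings. How high the loop stands over the door is not told: look, or feel. Stiff (0.03 N m): it keeps its angle to the lever, swings up and out with it unless the bar is under the lip. With the lever at 2.0 the bar, pressed down on the shut door, lies 16 mm to -x of the seat; pushed to +x (5 to 10 N) it takes the lever back, home at 1.0 to 1.5
- soup_bowl: White ceramic soup bowl, 116 across, 55 high, standing on the carrier's top at the back left (carrier frame about x = 80, y = 90); origin under its middle. To be left alone
- pot_lid: Aluminium pot lid with a black knob, 200 across, 56 high, on the counter; origin under its middle. To be left alone
- ladle: Steel ladle, 345 long, its cup 84 across and 32 high at the origin, its handle pointing to its -x; on the counter beside the carrier. To be left alone
- spice_tin: Red plastic spice tin with a twist cap, 70 across, 102 high; origin under its middle. To be left alone

How it is judged:
By the outcome, as a careful person would: the job done as asked, in the order asked, and still so for the second after the job is handed in, with the robot touching nothing.
It also fails if it takes over 64 s, if anything falls off the work surface, if the arm or the gripper's body presses on something with over 40 N, if the wrist force passes 120 N, or if a joint passes its speed limit or range.

ROBOT

A 6-joint arm with a two-finger parallel gripper is mounted at the origin on the work surface. World frame = base frame: x ahead of the robot, y to its left, z up, the work surface at z = 0. Lengths are in m, angles in rad, forces in N, time in s.
With the tool pointing down it reaches from about 0.325 to 0.9 m from the base axis. Payload 6.1 kg.
Tool frame: the origin (TCP) lies midway between the tips of the shut fingers; the grasp point (between the pads) lies 19 mm behind it; x points along the fingers, y is the direction in which the jaws open and shut, and the axes are right-handed (so a half turn about x gives the same grasp; the last joint's range is limited). The gripper opens to 85 mm and grips with 20 to 120 N. Pads are 22 mm wide; open, the fingers measure 114 mm over their backs; the gripper's body (76 mm by 85 mm) begins 54 mm behind the grasp point. The pads swing forward as they close: fully open they stand 13 mm farther back than shut.
Start: joints at [-1.294, 0.22, 1.526, -0, 1.395, -0.126], TCP at [0.245, -0.575, 0.231] pointing down, gripper open.
Joint ranges: [-2.98, 2.98], [-0.91, 2.08], [0.09, 2.57], [-1.24, 4.39], [0.2, 2.65], [-2.68, 2.68]. Speed limits (rad/s): [2.57, 2.57, 3.01, 3.14, 3.14, 3.14].

INTERFACE

Orientations are given as [roll, pitch, yaw] about the fixed x, y, z axes, in that order (R = Rz(yaw) Ry(pitch) Rx(roll)).
In Python, from plant import movep, move_l, set_joints, gripper_to, hold, inverse_kinematics, observe, get_image, get_calibration, Unreachable, job_done gives the robot as it stands. Calls block until the motion is done:
- movep(position, orientation): joint-space move of the TCP to a pose.
- move_l(position, feed=0.15, rotation=None, max_force=None): straight line of the TCP; rotation=None keeps the orientation; feed is the mean speed in m/s. With max_force (N) it stops when the force on the tool has changed by that much, and returns True; else False.
- set_joints(angles): joint-space move.
- gripper_to(opening, f_grip=None): finger opening in m; f_grip is the grip in N (None keeps the last); returns when the fingers have stopped.
- hold(seconds).
- inverse_kinematics(position, orientation): joint angles nearest the present ones, or None.
- observe(): the state.
- get_image(name): name is "side" or "top" or "wrist"; returns (picture, depth): 480x640x3 uint8, red, green, blue; 480x640 float32, m along the optical axis (not along the pixel's ray), 0 where there is no reading.
- get_calibration(name): a dict with "intrinsics" (3x3 intrinsics, pixels), "dist_coeffs" ([k1, k2, p1, p2, k3] as OpenCV has them; the pictures are not rectified), "world_from_camera" (4x4, takes a point from camera to world coordinates). Camera axes: x right, y down, z forward; pixel columns grow to the right and rows downward; lengths in m; the calibration is good to about 2 mm. A picture is of the moment at which its call begins: read the wrist's pose just before it. get_calibration takes no time and is no camera call; for the wrist camera it gives the pose at the moment of the call.
A pose or a line that the arm cannot do raises Unreachable and nothing moves.
- job_done(): hands the job in, once; it reports no verdict.
The state is a dict: "time_s": time; "q": joint angles; "joint_velocities": joint speeds; "joint_torque": joint torques, N m; "eef_pos": TCP position; "tcp_rot": TCP orientation; "ft_force": force on the tool from outside, world axes, zero at the start; "torque": the same for the moment, N m; "opening": finger opening in m.
Only numpy, scipy, OpenCV 4.12 (cv2) and the standard library are available. Lean on these libraries where they do the work, as an engineer would, in place of code of your own. Each camera call takes 0.05 s, during which the arm holds its last target. There are 200 camera calls.

## Working session

There is one attempt and no reset: what is moved stays moved. The work goes in short steps, each a Python script; the robot and the scene stay as the last script left them, time stands still between calls to the robot, and variables do not carry over. Pictures are saved under pics/ and viewed, about 8 in all and at most 12, crops included, and the job is handed in when it is done.

```bash
ls; mkdir -p pics; python3 - <<'E'
from plant import *
import cv2,numpy as np
np.set_printoptions(precision=4,suppress=True)
for n in ["side","top"]:
    im,d=get_image(n); c=get_calibration(n)
    cv2.imwrite(f"pics/{n}0.png",im[:,:,::-1]); np.savez(f"pics/{n}0.npz",im=im,d=d,**c)
    print(n,c["intrinsics"],c["dist_coeffs"],c["world_from_camera"])
o=observe();print(o["time_s"],o["ft_force"],o["opening"],o["tcp_rot"])
E
```

```text
pics
side [[559.5783   0.     322.9025]
 [  0.     559.5783 249.7354]
 [  0.       0.       1.    ]] [-0.0155  0.      0.      0.      0.    ] [[ 0.7662 -0.3881  0.5122 -0.2822]
 [-0.6424 -0.4438  0.6247 -1.0352]
 [-0.0151 -0.8077 -0.5894  1.0837]
 [ 0.      0.      0.      1.    ]]
top [[577.8973   0.     316.862 ]
 [  0.     577.8973 232.5705]
 [  0.       0.       1.    ]] [0.0239 0.     0.     0.     0.    ] [[ 0.0242 -0.9961  0.0849  0.4069]
 [-0.9997 -0.0244 -0.0009 -0.0615]
 [ 0.003  -0.0848 -0.9964  1.7749]
 [ 0.      0.      0.      1.    ]]
0.1 [-0.0587  0.0172 -0.2596] 0.08510550513799674 [-1.6879  1.569   1.8564]
```

View pics/side0.png

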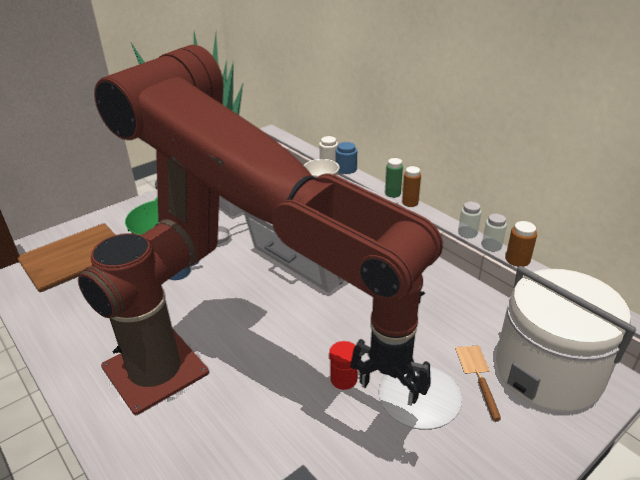

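View pics/top0.png

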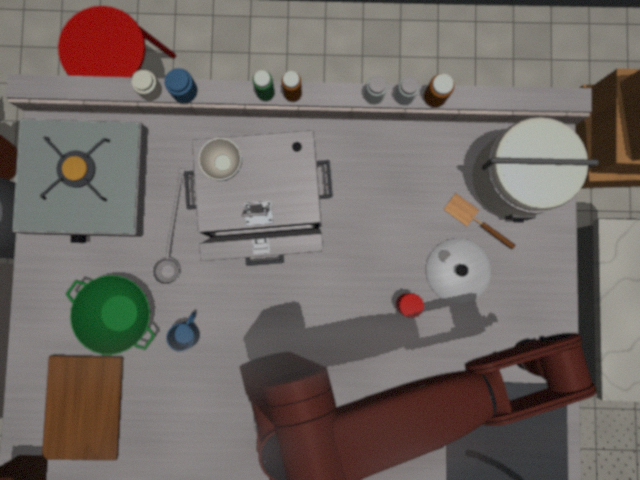

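The side view shows the arm hiding most of the carrier. In the top view the cabinet top spans about (193–322, 132–235), the open door strip is at rows 235–258, the latch at (257,212), the keeper at (260,246), and the bowl at (219,158).

```bash
cat > h.py <<'E'
from plant import *
import cv2,numpy as np
np.set_printoptions(precision=4,suppress=True)
def ray(c,uv):
    n=cv2.undistortPoints(np.array(uv,float).reshape(-1,1,2),c["intrinsics"],c["dist_coeffs"]).reshape(-1,2)
    T=c["world_from_camera"]; d=np.c_[n,np.ones(len(n))]@T[:3,:3].T
    return T[:3,3],d
def onz(c,uv,z):
    o,d=ray(c,uv); return o+d*((z-o[2])/d[:,2])[:,None]
def cloud(c,dep):
    v,u=np.mgrid[:480,:640]; o,d=ray(c,np.stack([u,v],-1).reshape(-1,2))
    return (o+d*dep.reshape(-1,1)).reshape(480,640,3)
E
python3 - <<'E'
from h import *
f=np.load("pics/top0.npz"); P=cloud(f,f["d"])
z=P[...,2]; roi=np.zeros((480,640),bool); roi[110:290,170:350]=1
for lo in (0.182,):
    m=(abs(z-0.19)<0.006)&roi&(f["d"]>0)
    m=cv2.morphologyEx(m.astype(np.uint8),cv2.MORPH_OPEN,np.ones((3,3)))
    n,l,s,c=cv2.connectedComponentsWithStats(m)
    for i in range(1,n):
        if s[i,4]>150:
            pts=P[l==i]; print(s[i], cv2.minAreaRect((pts[:,:2]*1000).astype(np.float32)), np.median(pts[:,2]))
for r in range(196,270,3): print(r,(z[r,238:284:4]*1000).astype(int))
print("col220",[(r,int(1000*z[r,225])) for r in range(225,268,2)])
c=cv2.resize(f["im"][120:280,180:340],None,fx=4.9,fy=3.7,interpolation=cv2.INTER_CUBIC)
c=cv2.resize(f["im"][185:275,190:330],None,fx=5.7,fy=5.7,interpolation=cv2.INTER_CUBIC)
cv2.imwrite("pics/crop0.png",c[:,:,::-1])
E
```

```text
[ 194  131  127  101 6495] ((681.7408447265625, 110.48223114013672), (261.7431945800781, 339.5693359375), 5.980011940002441) 0.19062208947977388
196 [193 194 190 185 191 189 193 187 186 195 191 197]
199 [191 190 190 180 192 193 190 187 192 190 186 195]
202 [187 188 192 195 193 188 196 187 192 193 185 187]
205 [189 188 190 273 274 276 192 228 197 186 189 192]
208 [186 188 238 255 255 245 232 259 195 190 186 185]
211 [195 258 255 207 225 227 216 302 195 191 189 187]
214 [191 314 318 315 312 313 312 303 196 194 192 189]
217 [185 198 194 192 188 188 197 190 190 191 183 189]
220 [188 191 203 198 189 195 192 192 197 187 194 196]
223 [191 188 196 198 195 198 190 193 192 191 190 188]
226 [189 194 191 186 189 185 193 188 185 183 190 182]
229 [188 180 179 179  43  39  45  47  48  41  47  43]
232 [43 46 41 50 40 42 43 43 34 27 44 60]
235 [ 46  52  58  59  87  86  95 108 123 130 147 146]
238 [136 146 154 161 179 193 189 186 190 191 182 191]
241 [185 183 187 185 189 186 187 192 189 187 188 181]
244 [188 187 176 185 187 202 199 198 189 183 184 182]
247 [187 191 176 185 194 197 201 194 188 186 184 171]
250 [185 179 180 180 187 176 184 183 179 187 173 178]
253 [186 179 185 181 180 185 180 188 186 188 176 171]
256 [184 181 177 181 176 173  -3  -3   0  -5  -2 108]
259 [  5  -2 108  -3   2   0   7  -2   1   2  89 108]
262 [  1  -4 103 102 110 106 104 105 100 105 101 103]
265 [ -6   0 101  92   0   3   2  -7   9  -2   1  -1]
268 [-2  6  0  0  4  2  8  2 -5  1  1 -1]
col220 [(225, 187), (227, 190), (229, 189), (231, 169), (233, 39), (235, 36), (237, 69), (239, 135), (241, 183), (243, 191), (245, 185), (247, 187), (249, 183), (251, 178), (253, 180), (255, 182), (257, 182), (259, -5), (261, -3), (263, 3), (265, 7), (267, 0)]
```

View pics/crop0.png

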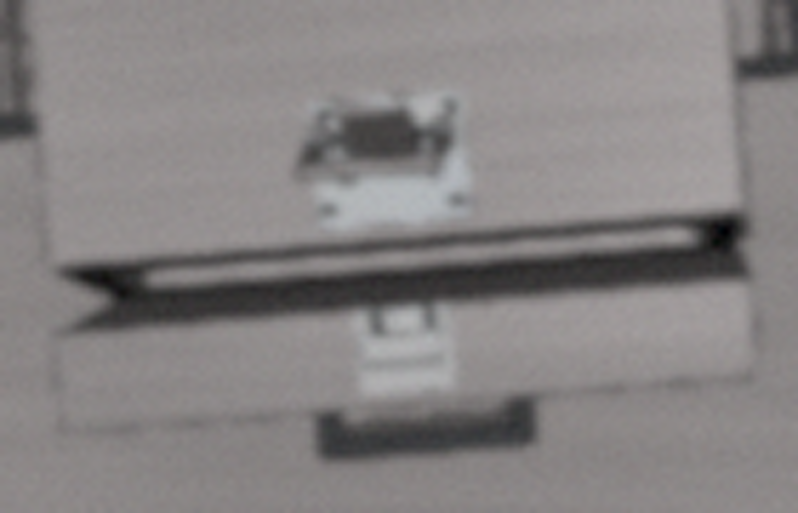

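The cabinet's fitted rectangle is 262 x 340 mm at z = 0.1906, against the stated 260 x 340 x 190. The crop shows the latch plate at (390,165), the loop bar standing up at about row 214 of the full picture (z≈0.314), and the keeper at (407,345) on the open door. Next I'll put the point cloud in the carrier frame and check the wrist camera mount.

```bash
cat >> h.py <<'E'
TH=np.deg2rad(5.98); RC=np.array([[np.cos(TH),-np.sin(TH),0],[np.sin(TH),np.cos(TH),0],[0,0,1]])
OC=np.array([0.68174,0.11048,0])-RC@[0.020,0,0]
def w(p): return OC+RC@np.array(p,float)
def cf(P): return (np.asarray(P)-OC)@RC
E
python3 - <<'E'
from h import *
from scipy.spatial.transform import Rotation as R
f=np.load("pics/top0.npz"); P=cf(cloud(f,f["d"]))*1000
print("OC",OC)
print("latch pts (x,y,z)")
for r in range(202,219):
    row=[tuple(P[r,u].astype(int)) for u in range(238,278,3) if P[r,u,2]>203]
    print(r,*row)
print("door top line y=-100..100"); 
m=(P[...,2]>150)&(P[...,0]<-115)&(P[...,0]>-260)&(abs(P[...,1])<165)&(abs(P[...,1])>35)
q=P[m]; print(len(q)); A=np.polyfit(q[:,0],q[:,2],1); print("slope",A, q[:,0].min(),q[:,0].max(),np.percentile(q[:,0],[2,98]))
o=observe(); c=get_calibration("wrist"); T=np.eye(4); T[:3,:3]=R.from_euler("xyz",o["tcp_rot"]).as_matrix(); T[:3,3]=o["eef_pos"]
print(np.linalg.inv(T)@c["world_from_camera"]); print(c["intrinsics"])
E
```

```text
OC [0.6618 0.1084 0.    ]
latch pts (x,y,z)
202
203 (np.int64(-54), np.int64(9), np.int64(287)) (np.int64(-56), np.int64(1), np.int64(292)) (np.int64(-57), np.int64(-6), np.int64(299)) (np.int64(-57), np.int64(-14), np.int64(295))
204 (np.int64(-58), np.int64(8), np.int64(297)) (np.int64(-59), np.int64(1), np.int64(296)) (np.int64(-59), np.int64(-6), np.int64(293)) (np.int64(-57), np.int64(-12), np.int64(273))
205 (np.int64(-58), np.int64(11), np.int64(273)) (np.int64(-59), np.int64(3), np.int64(277)) (np.int64(-59), np.int64(-4), np.int64(277)) (np.int64(-59), np.int64(-11), np.int64(272)) (np.int64(-55), np.int64(-32), np.int64(228))
206 (np.int64(-60), np.int64(11), np.int64(273)) (np.int64(-61), np.int64(3), np.int64(273)) (np.int64(-61), np.int64(-3), np.int64(266)) (np.int64(-60), np.int64(-10), np.int64(257)) (np.int64(-56), np.int64(-15), np.int64(223)) (np.int64(-59), np.int64(-32), np.int64(237))
207 (np.int64(-58), np.int64(30), np.int64(244)) (np.int64(-62), np.int64(12), np.int64(264)) (np.int64(-62), np.int64(5), np.int64(259)) (np.int64(-61), np.int64(-1), np.int64(252
[... 3043 characters left out ...]
t64(9), np.int64(311)) (np.int64(-89), np.int64(1), np.int64(313)) (np.int64(-89), np.int64(-5), np.int64(308)) (np.int64(-90), np.int64(-13), np.int64(307)) (np.int64(-79), np.int64(-20), np.int64(206))
216 (np.int64(-90), np.int64(24), np.int64(312)) (np.int64(-90), np.int64(17), np.int64(307)) (np.int64(-79), np.int64(19), np.int64(216))
217
218
door top line y=-100..100
1801
slope [  0.028  187.1816] -188.1580087192803 -132.01746879918227 [-187.1134 -134.6661]
[[ 0.0002 -0.3249  0.9458 -0.1416]
 [ 1.     -0.0004 -0.0004  0.0005]
 [ 0.0005  0.9458  0.3249 -0.0838]
 [ 0.      0.      0.      1.    ]]
[[348.0339   0.     317.263 ]
 [  0.     348.0339 244.3501]
 [  0.       0.       1.    ]]
```

```bash
cat >> h.py <<'E'
from scipy.spatial.transform import Rotation as R
xc,yc=RC[:,0],RC[:,1]
def rot(tilt=0):  # tool down, jaws along carrier y, tool z along carrier +x; tilt>0 leans finger tips to +x
    M=np.c_[[0,0,-1],yc,xc]; return R.from_rotvec(-tilt*yc)*R.from_matrix(M)
def rpy(tilt=0): return rot(tilt).as_euler("xyz")
def snap(name,cam="wrist"):
    c=get_calibration(cam); im,d=get_image(cam); cv2.imwrite(f"pics/{name}.png",im[:,:,::-1]); np.savez(f"pics/{name}.npz",im=im,d=d,**c)
def st(t=""):
    o=observe(); print(t,"t=%.2f"%o["time_s"],"tcp(carrier mm)",cf(o["eef_pos"])*1000,"F(carrier)",RC.T@o["ft_force"],"open %.4f"%o["opening"])
    return o
E
python3 - <<'E'
from h import *
print(inverse_kinematics(w([-.24,-.135,.26]),rpy()),inverse_kinematics(w([0.0,0,.28]),rpy()),inverse_kinematics(w([-.30,0.0,.28]),rpy(.6)))
movep(w([-.235,-.135,.25]),rpy()); st("above")
gripper_to(0.0); st("shut grip")
move_l(w([-.235,-.135,.168]),feed=.1); st("down")
print(move_l(w([-.165,-.135,.168]),feed=.035,max_force=15)); st("pushed"); hold(.2); st()
move_l(w([-.20,-.135,.168]),feed=.1);st("back")
move_l(w([-.20,-.05,.33]),feed=.2);st()
snap("w1"); snap("top1","top")
E
```

```text
[-0.2954 -0.2577  1.9441  0.      1.4552 -1.9705] [ 0.0449  0.3041  1.3355  0.      1.502  -1.6303] None
above t=2.12 tcp(carrier mm) [-234.9442 -135.518   250.0695] F(carrier) [ 0.0573 -0.3697 -0.035 ] open 0.0852
shut grip t=2.88 tcp(carrier mm) [-235.008  -134.9893  250.0005] F(carrier) [0.1453 0.4604 0.1061] open 0.0001
down t=3.85 tcp(carrier mm) [-234.4909 -135.2149  168.684 ] F(carrier) [ 0.2988 -0.5265 -0.2137] open 0.0002
True
pushed t=5.47 tcp(carrier mm) [-173.1842 -134.9681  167.6137] F(carrier) [-0.4601 -0.0387 -0.5026] open 0.0000
 t=5.67 tcp(carrier mm) [-173.5923 -134.8001  167.1704] F(carrier) [-0.238   0.3412  0.4972] open 0.0000
back t=6.09 tcp(carrier mm) [-199.8368 -135.0901  168.1839] F(carrier) [-0.5488 -0.5058 -0.112 ] open -0.0002
 t=7.16 tcp(carrier mm) [-200.4968  -50.1991  328.5468] F(carrier) [0.6245 0.7848 0.081 ] open -0.0001<sys>:0: UserWarning: Gimbal lock detected. Setting third angle to zero since it is not possible to uniquely determine all angles.
```

View pics/w1.png

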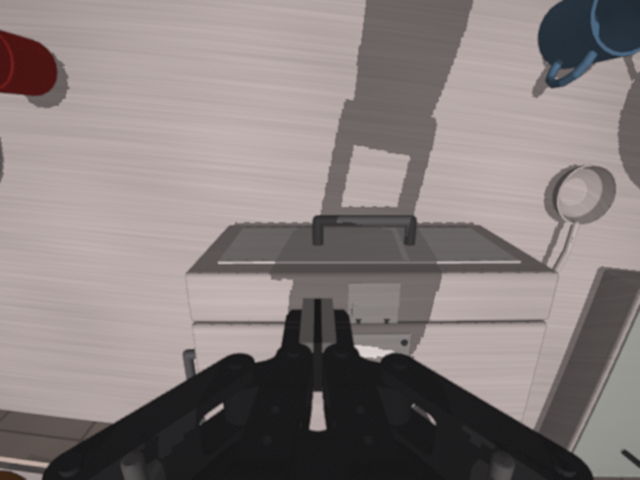

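The door face stopped at carrier x = -162, exactly where a shut door should be, and the picture shows the door at rows 270–322 parallel to the cabinet edge. The gripper hides the latch at about (380,345), so I'll take a view from beside it.

```bash
python3 - <<'E' 2>/dev/null
from h import *
move_l(w([-.05,-.125,.34]),feed=.2);st()
snap("w2"); f=np.load("pics/w2.npz"); 
cv2.imwrite("pics/w2c.png",cv2.resize(f["im"][60:420,340:640],None,fx=1.66,fy=1.66,interpolation=cv2.INTER_CUBIC)[:,:,::-1])
E
```

```text
t=8.25 tcp(carrier mm) [ -50.4975 -124.8015  339.5766] F(carrier) [ 0.5481  0.2432 -0.6829] open 0.0001
```

View pics/w2c.png

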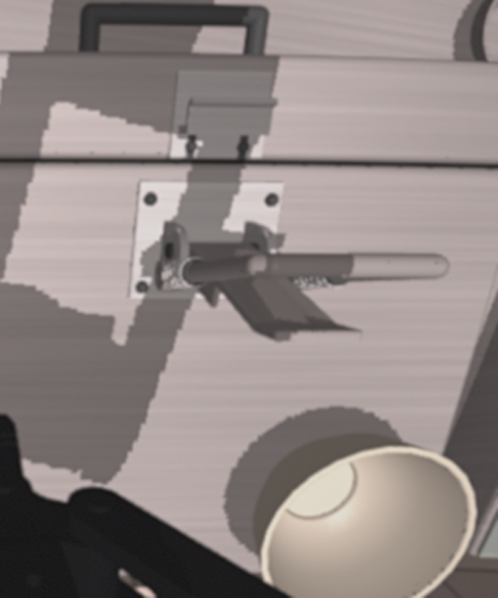

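The close view shows the keeper on the door at crop (175–277, 70–130), with what looks like the lip's edge line at row 103. The base plate corners are at (138,182) and (283,184), the pivot ears at (177,240) and (258,235), the bar runs (190–445, 265), and the lever tip is near (270–360, 330). I'll turn these into carrier coordinates.

```bash
python3 - <<'E' 2>/dev/null
from h import *
f=np.load("pics/w2.npz"); P=cf(cloud(f,f["d"]))*1000
def pix(cx,cy): return 340+cx/1.66,60+cy/1.66
for cx in (200,225,255):
  print("keeper col",cx,[(cy,*P[int(round(pix(cx,cy)[1])),int(round(pix(cx,cy)[0]))].astype(int).tolist()) for cy in range(50,160,5)])
for n,p in dict(plateFL=(138,182),plateFR=(283,184),plateBL=(130,297)).items(): print(n,cf(onz(f,[pix(*p)],.192))*1000)
for n,p in dict(lipedgeL=(190,103),lipedgeR=(277,103)).items(): print(n,[ (z,(cf(onz(f,[pix(*p)],z))*1000)[0,:2]) for z in(.190,.203)])
for n,p in dict(seamL=(5,160),seamR=(490,168),doorouterL=(10,52),doorouterR=(490,60)).items(): print(n,(cf(onz(f,[pix(*p)],.19))*1000)[0,:2])
for n,r in dict(bar=[(x,265) for x in range(260,445,20)],lever=[(x,y) for y in range(275,336,10) for x in range(230,350,20)],ears=[(x,y) for x in(172,180,250,258) for y in range(222,262,6)]).items():
  print(n,*[(cx,cy,*P[int(round(pix(cx,cy)[1])),int(round(pix(cx,cy)[0]))].astype(int).tolist()) for cx,cy in r])
E
```

```text
keeper col 200 [(50, -181, 59, 0), (55, -160, -12, 187), (60, -158, -12, 188), (65, -155, -12, 188), (70, -153, -12, 191), (75, -151, -13, 192), (80, -149, -12, 191), (85, -146, -12, 191), (90, -144, -11, 191), (95, -142, -11, 191), (100, -139, -16, 205), (105, -137, -16, 204), (110, -135, -14, 200), (115, -133, -14, 202), (120, -130, -14, 202), (125, -128, -14, 201), (130, -126, -13, 200), (135, -123, -9, 191), (140, -121, -8, 189), (145, -119, -8, 190), (150, -116, -8, 190), (155, -114, -8, 191)]
keeper col 225 [(50, -181, 80, 0), (55, -160, 0, 187), (60, -133, -125, 481), (65, -156, 0, 188), (70, -153, 0, 192), (75, -151, 0, 191), (80, -149, 0, 190), (85, -147, 0, 191), (90, -144, 0, 192), (95, -142, 1, 190), (100, -139, -3, 204), (105, -137, -3, 203), (110, -135, -3, 203), (115, -133, -2, 201), (120, -131, -1, 201), (125, -128, -1, 200), (130, -126, -2, 203), (135, -123, 3, 191), (140, -121, 4, 191), (145, -119, 4, 191), (150, -116, 4, 190), (155, -114, 5, 190)]
keeper col 255 [(50, -170, 48, 117), (55, -160, 14, 188), (60, -158, 15, 187), (65, -156, 14, 189), (70, -154, 15, 188)
[... 2128 characters left out ...]
-21, 200) (172, 228, -80, -23, 206) (172, 234, -77, -23, 207) (172, 240, -74, -22, 207) (172, 246, -72, -23, 209) (172, 252, -69, -23, 210) (172, 258, -66, -23, 210) (180, 222, -80, -14, 192) (180, 228, -81, -20, 208) (180, 234, -79, -22, 214) (180, 240, -76, -23, 216) (180, 246, -73, -22, 215) (180, 252, -71, -22, 217) (180, 258, -69, -23, 219) (250, 222, -81, 19, 197) (250, 228, -79, 19, 199) (250, 234, -76, 19, 200) (250, 240, -73, 18, 201) (250, 246, -73, 13, 212) (250, 252, -71, 10, 220) (250, 258, -90, -33, 304) (258, 222, -80, 25, 192) (258, 228, -81, 18, 206) (258, 234, -77, 18, 207) (258, 240, -74, 19, 207) (258, 246, -72, 18, 209) (258, 252, -91, -31, 304) (258, 258, -90, -32, 307)
```

Keeper lip front edge is at x = -138.5 and z = 203, so the seat is near x = -132.5. The lever stands at about 1.4 rad with its pivot near x = -69. The bar is at (-88, z≈306), within reach of its 82.5 mm radius. Next I'll push the lever forward from behind to its stop and look again.

```bash
python3 - <<'E' 2>/dev/null
from h import *
move_l(w([-.022,-.0,.36]),feed=.2)
move_l(w([-.022,0,.282]),feed=.15,max_force=4);st("behind")
print(move_l(w([-.095,0,.282]),feed=.05,max_force=6));st("fwd")
move_l(w([-.06,0,.30]),feed=.15); 
move_l(w([-.06,0,.37]),feed=.2); st()
move_l(w([-.05,-.13,.36]),feed=.25); gripper_to(.048); st()
snap("w3"); f=np.load("pics/w3.npz"); 
cv2.imwrite("pics/w3c.png",cv2.resize(f["im"][60:420,340:640],None,fx=1.66,fy=1.66,interpolation=cv2.INTER_CUBIC)[:,:,::-1])
P=cf(cloud(f,f["d"]))*1000
m=(P[...,2]>225)&(P[...,2]<320)&(abs(P[...,1])<45)&(P[...,0]<-40)
q=P[m]
for lo in range(-160,-50,5):
    s=q[(q[:,0]>=lo)&(q[:,0]<lo+5)]
    if len(s)>3: print(lo, len(s),"z",np.percentile(s[:,2],[5,50,95]).astype(int),"y",np.percentile(s[:,1],[2,98]).astype(int))
E
```

```text
behind t=9.77 tcp(carrier mm) [-21.6866  -0.6147 282.8245] F(carrier) [1.201  0.7736 1.369 ] open 0.0002
False
fwd t=11.38 tcp(carrier mm) [-94.8937  -0.0271 281.9023] F(carrier) [-0.7451 -0.0871  0.8784] open -0.0005
 t=12.28 tcp(carrier mm) [-60.4492   0.0521 369.9742] F(carrier) [-0.2189  0.4382 -0.3105] open 0.0001
 t=13.47 tcp(carrier mm) [ -49.9698 -129.5897  360.0974] F(carrier) [ 0.2827  0.4583 -0.257 ] open 0.0482
-145 667 z [280 283 284] y [-31  26]
-140 789 z [279 282 284] y [-34  30]
-135 240 z [272 277 280] y [-34  31]
-130 224 z [268 273 276] y [-34  31]
-125 222 z [264 269 272] y [-34  31]
-120 204 z [260 265 268] y [-34  31]
-115 425 z [257 285 288] y [-34  31]
-110 460 z [256 284 288] y [-34  14]
-105 440 z [250 279 282] y [-33  13]
-100 382 z [246 269 276] y [-35  14]
-95 377 z [243 255 265] y [-36  32]
-90 383 z [238 244 253] y [-35  32]
-85 448 z [230 239 244] y [-36  31]
-80 556 z [228 234 245] y [-35  32]
-75 327 z [227 233 240] y [-35  33]
-70 56 z [225 230 231] y [-35  32]
```

View pics/w3c.png

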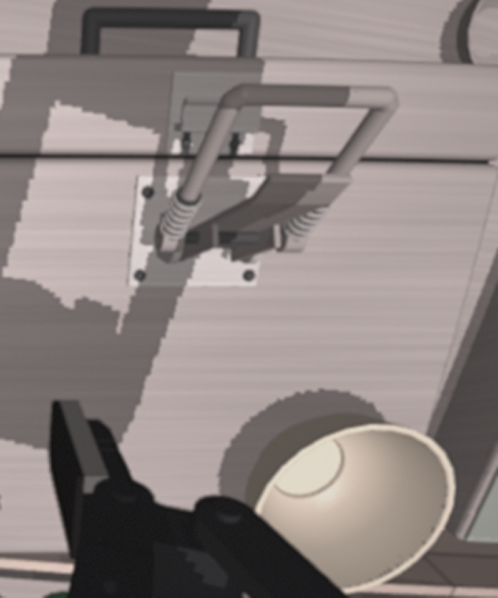

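The picture shows the lever tip at (300,180) leaning over the door, with the bar at (230–395, 95). The cloud gives the bar at (-141, z≈279) and the lever end at (-113, 286), so the lever is at about 2.0. I'll straddle the keeper with the fingers 48 mm apart, tilted slightly to clear the lever, and press the bar down its arc onto the door.

```bash
python3 - <<'E' 2>&1 | grep -v -i gimbal
from h import *
r=rpy(.2)
for p in ([-.155,0,.345],[-.154,0,.19],[-.185,0,.2]): print(inverse_kinematics(w(p),r) is not None)
move_l(w([-.150,0,.345]),feed=.2,rotation=r); st()
move_l(w([-.150,0,.295]),feed=.15); 
print(move_l(w([-.162,0,.24]),feed=.08,max_force=6)); st("mid")
print(move_l(w([-.155,0,.18]),feed=.04,max_force=6)); o=st("down")
hold(.1); st()
E
```

```text
True
True
True
 t=14.50 tcp(carrier mm) [-149.4627   -0.5424  345.3108] F(carrier) [-0.442   0.476   0.1516] open 0.0480
False
mid t=15.83 tcp(carrier mm) [-161.6449   -0.0215  240.5061] F(carrier) [-0.7035  0.1249  0.7531] open 0.0483
True
down t=17.02 tcp(carrier mm) [-156.1199    0.0284  188.1029] F(carrier) [-3.6551 -0.6784  5.7702] open 0.0481
 t=17.12 tcp(carrier mm) [-156.1069    0.0129  188.0922] F(carrier) [-1.9508  0.2788  6.7504] open 0.0480
```

```bash
python3 - <<'E' 2>&1 | grep -v -i gimbal
from h import *
snap("w4"); st(); f=np.load("pics/w4.npz"); P=cf(cloud(f,f["d"]))*1000
m=(abs(P[...,1])<60)&(abs(P[...,2]-200)<60)&(P[...,0]>-200)&(P[...,0]<-100); v,u=np.nonzero(m); print(u.min(),u.max(),v.min(),v.max())
cv2.imwrite("pics/w4c.png",cv2.resize(f["im"][200:420,170:470],None,fx=2.6,fy=2.6,interpolation=cv2.INTER_CUBIC)[:,:,::-1])
for y0 in (-30,-12,0,12,30):
    print("y",y0)
    s=m&(abs(P[...,1]-y0)<3)
    q=P[s]; q=q[np.argsort(q[:,0])]
    print([(int(a),int(b)) for a,_,b in q[::max(1,len(q)//30)]])
E
```

```text
t=17.17 tcp(carrier mm) [-156.1156   -0.0074  188.1268] F(carrier) [-2.8176 -0.5977  5.9822] open 0.0480
86 553 248 476
y -30
[(-189, 259), (-187, 259), (-186, 252), (-186, 251), (-180, 242), (-179, 240), (-179, 240), (-179, 239), (-178, 235), (-178, 233), (-178, 232), (-177, 234), (-176, 227), (-174, 220), (-173, 215), (-173, 214), (-172, 210), (-170, 206), (-169, 197), (-166, 201), (-163, 146), (-163, 156), (-162, 141), (-162, 174), (-161, 181), (-161, 169), (-127, 189), (-116, 189), (-108, 186), (-103, 188), (-100, 191)]
y -12
[(-182, 259), (-181, 259), (-180, 257), (-180, 256), (-164, 158), (-163, 150), (-163, 149), (-163, 158), (-162, 161), (-162, 180), (-162, 170), (-161, 187), (-161, 184), (-161, 166), (-160, 188), (-158, 189), (-155, 188), (-153, 191), (-150, 191), (-146, 191), (-143, 190), (-141, 202), (-140, 201), (-139, 199), (-136, 190), (-133, 191), (-131, 190), (-129, 201), (-125, 201), (-103, 189), (-101, 192)]
y 0
[(-182, 259), (-180, 258), (-180, 258), (-163, 149), (-163, 143), (-163, 148), (-163, 148), (-162, 185), (-162, 182), (-162, 165), (-161, 177), (-161, 172),
[... 365 characters left out ...]
156), (-162, 165), (-162, 175), (-161, 166), (-161, 178), (-161, 182), (-160, 188), (-158, 189), (-155, 189), (-153, 190), (-150, 190), (-147, 190), (-143, 190), (-141, 204), (-140, 205), (-139, 199), (-135, 189), (-133, 191), (-131, 190), (-129, 202), (-125, 201), (-103, 189), (-101, 189)]
y 30
[(-189, 258), (-187, 258), (-186, 251), (-180, 240), (-179, 240), (-179, 243), (-179, 231), (-178, 240), (-178, 242), (-178, 237), (-177, 234), (-177, 228), (-176, 226), (-174, 222), (-173, 215), (-172, 211), (-170, 203), (-169, 197), (-167, 190), (-164, 159), (-163, 156), (-163, 154), (-163, 163), (-162, 183), (-162, 166), (-161, 176), (-161, 179), (-117, 188), (-108, 188), (-103, 189), (-100, 191)]
```

View pics/w4c.png

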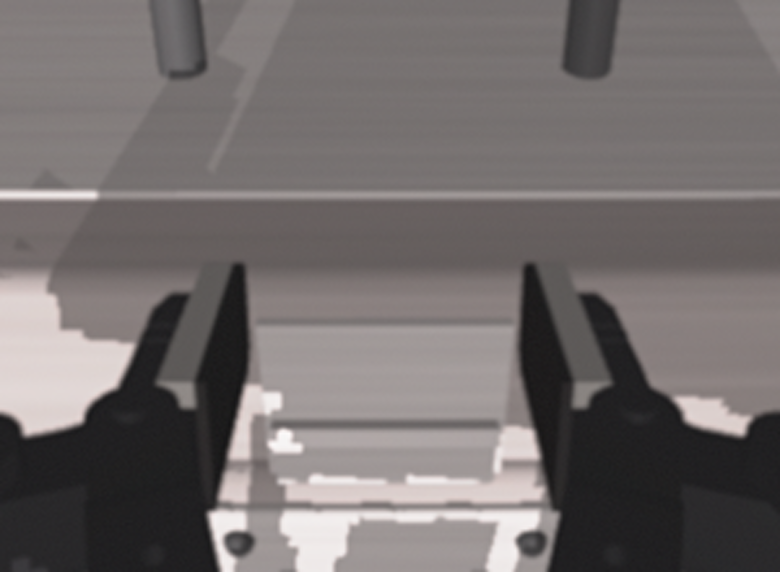

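The picture shows both fingertips (about (240,265) and (525,265)) standing on the door in front of the keeper (line at row 425), with no bar between them. The loop slipped off the front edge of the fingers. I'll back out and look for it.

```bash
cat >> h.py <<'E'
def prof(name):
    f=np.load(f"pics/{name}.npz"); P=cf(cloud(f,f["d"]))*1000
    m=(P[...,2]>204)&(P[...,2]<330)&(abs(P[...,1])<45)&(P[...,0]<10)&(P[...,0]>-190)
    q=P[m]
    for lo in range(-190,10,5):
        s=q[(q[:,0]>=lo)&(q[:,0]<lo+5)]
        if len(s)>3:
            c=s[abs(s[:,1])<14]; l=s[abs(s[:,1])>22]
            print(lo,"mid z",np.percentile(c[:,2],[5,95]).astype(int) if len(c)>3 else "-","sides z",np.percentile(l[:,2],[5,95]).astype(int) if len(l)>3 else "-")
def look(name):
    move_l(w([-.05,-.13,.36]),feed=.25,rotation=rpy()); snap(name); prof(name)
E
python3 - <<'E' 2>&1 | grep -v -i gimbal
from h import *
move_l(w([-.20,0,.20]),feed=.15); st()
move_l(w([-.215,0,.36]),feed=.2); st()
move_l(w([-.15,-.13,.37]),feed=.25)
look("w5"); st()
f=np.load("pics/w5.npz")
cv2.imwrite("pics/w5c.png",cv2.resize(f["im"][60:420,340:640],None,fx=1.66,fy=1.66,interpolation=cv2.INTER_CUBIC)[:,:,::-1])
E
```

```text
t=17.62 tcp(carrier mm) [-199.41     -0.0646  200.3293] F(carrier) [-0.1978 -0.1581 -0.0493] open 0.0480
 t=18.57 tcp(carrier mm) [-215.3372    0.0157  358.2524] F(carrier) [ 0.3874  0.2403 -0.4691] open 0.0482
-145 mid z [280 284] sides z [279 284]
-140 mid z [205 284] sides z [277 283]
-135 mid z - sides z [272 280]
-130 mid z - sides z [268 275]
-125 mid z - sides z [264 272]
-120 mid z - sides z [261 267]
-115 mid z [285 288] sides z [256 264]
-110 mid z [283 288] sides z [254 259]
-105 mid z [277 282] sides z [243 256]
-100 mid z [267 277] sides z [243 251]
-95 mid z [256 265] sides z [240 250]
-90 mid z [243 254] sides z [238 246]
-85 mid z [230 243] sides z [230 242]
-80 mid z [228 245] sides z [226 238]
-75 mid z [224 240] sides z [225 235]
-70 mid z [209 227] sides z [222 231]
-65 mid z [205 218] sides z [204 216]
-60 mid z [205 208] sides z [204 212]
 t=19.90 tcp(carrier mm) [ -50.4857 -128.4849  359.9585] F(carrier) [-0.019  -0.2716  0.8545] open 0.0479
```

View pics/w5c.png

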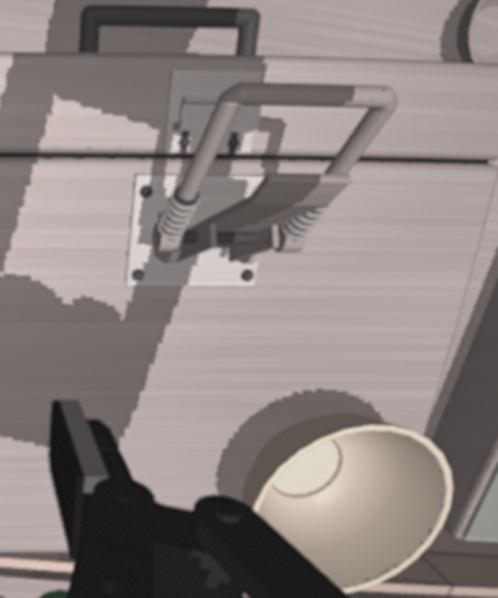

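The loop is unchanged: bar still at (-141, 279), so the fingers passed in front of it. The contact at 188 mm was the door itself, so at this opening the tips sit about 3.5 mm above the TCP. I'll retry centred on the bar and follow its arc.

```bash
python3 - <<'E' 2>&1 | grep -v -i gimbal
from h import *
move_l(w([-.140,0,.345]),feed=.25,rotation=rpy(.2))
print(move_l(w([-.140,0,.27]),feed=.08,max_force=3)); st("touch bar?")
pin=np.array([-.078,.228])
for a in (2.65,2.85,3.1,3.3):
    b=pin+.082*np.array([np.cos(a),np.sin(a)])
    print(move_l(w([b[0]+.003,0,b[1]+.001]),feed=.08,max_force=8)); st("bar->%s"%(b*1000))
print(move_l(w([-.151,0,.185]),feed=.03,max_force=6)); st("down")
E
```

```text
True
touch bar? t=21.43 tcp(carrier mm) [-142.1719    0.1065  278.4196] F(carrier) [-0.5767 -0.2549 -0.592 ] open 0.0480
False
bar->[-150.2897  266.7065] t=21.76 tcp(carrier mm) [-147.6471    0.0339  267.2201] F(carrier) [ 0.0096 -0.5262 -0.4778] open 0.0480
False
bar->[-156.5386  251.5732] t=22.12 tcp(carrier mm) [-153.922     0.0268  252.061 ] F(carrier) [-0.0228  0.3252  0.0051] open 0.0478
False
bar->[-159.9291  231.4096] t=22.52 tcp(carrier mm) [-157.4711    0.0537  231.4653] F(carrier) [0.3193 0.2797 1.0583] open 0.0478
False
bar->[-158.9733  215.0649] t=22.88 tcp(carrier mm) [-156.4211    0.0222  215.176 ] F(carrier) [ 0.0821  0.3783 -0.1089] open 0.0483
True
down t=23.60 tcp(carrier mm) [-152.525    -0.0138  195.7553] F(carrier) [-2.9152 -0.0776  6.1517] open 0.0480
```

Contact at 195.8 mm, about 8 mm above the bare-door contact, so the bar is lying on the door. Next I'll go behind the bar, check it with the wrist depth, and push it in.

```bash
python3 - <<'E' 2>&1 | grep -v -i gimbal
from h import *
move_l(w([-.158,0,.207]),feed=.1)
move_l(w([-.187,0,.207]),feed=.15)
move_l(w([-.187,0,.191]),feed=.1); st("behind")
snap("w6"); f=np.load("pics/w6.npz"); P=cf(cloud(f,f["d"]))*1000
for y0 in (-12,0,12):
    s=(abs(P[...,1]-y0)<2)&(P[...,2]>185)&(P[...,2]<215)&(P[...,0]<-120); q=P[s]; q=q[np.argsort(q[:,0])]
    print(y0,[(int(a),int(b)) for a,_,b in q[::max(1,len(q)//25)]])
cv2.imwrite("pics/w6c.png",cv2.resize(f["im"][200:420,170:470],None,fx=2.6,fy=2.6)[:,:,::-1])
E
```

```text
behind t=24.53 tcp(carrier mm) [-187.2349    0.0195  190.0701] F(carrier) [-0.1799  0.2787 -1.0767] open 0.0480
-12 [(-163, 186), (-161, 188), (-160, 187), (-159, 188), (-158, 189), (-156, 189), (-154, 194), (-154, 191), (-154, 188), (-153, 191), (-153, 196), (-152, 197), (-150, 196), (-141, 202), (-141, 202), (-140, 190), (-140, 200), (-139, 204), (-138, 191), (-135, 191), (-133, 191), (-132, 190), (-131, 201), (-129, 202), (-128, 202), (-127, 202)]
0 [(-163, 187), (-161, 186), (-160, 185), (-159, 188), (-158, 189), (-156, 189), (-154, 194), (-154, 196), (-154, 195), (-153, 190), (-153, 188), (-152, 197), (-150, 196), (-141, 205), (-141, 202), (-140, 201), (-139, 200), (-138, 200), (-136, 191), (-134, 190), (-132, 201), (-131, 191), (-130, 202), (-128, 190), (-127, 201)]
12 [(-163, 186), (-161, 187), (-160, 186), (-159, 189), (-158, 188), (-156, 188), (-155, 188), (-154, 192), (-154, 192), (-153, 189), (-153, 196), (-152, 195), (-150, 197), (-142, 204), (-141, 203), (-140, 201), (-140, 204), (-139, 204), (-137, 190), (-135, 191), (-133, 202), (-132, 190), (-131, 191), (-130, 202), (-129, 190), (-127, 201)]
```

The depth shows the bar lying on the door at x ≈ -150, top z = 197, in front of the lip edge at -139 to -141. Pushing in now.

```bash
python3 - <<'E' 2>&1 | grep -v -i gimbal
from h import *
for x in (-.158,-.152,-.146,-.140):
    s=move_l(w([x,0,.191]),feed=.03,max_force=13); o=st(f"{x} {s}")
    if s: break
snap("w7"); f=np.load("pics/w7.npz"); P=cf(cloud(f,f["d"]))*1000
for y0 in (-12,0,12):
    s=(abs(P[...,1]-y0)<2)&(P[...,2]>185)&(P[...,2]<215)&(P[...,0]<-120); q=P[s]; q=q[np.argsort(q[:,0])]
    print(y0,[(int(a),int(b)) for a,_,b in q[::max(1,len(q)//25)]])
cv2.imwrite("pics/w7c.png",cv2.resize(f["im"][240:480,170:470],None,fx=2.5,fy=2.5)[:,:,::-1])
E
```

```text
-0.158 True t=25.43 tcp(carrier mm) [-161.3817    0.013   190.8306] F(carrier) [-3.5023 -0.717   5.3012] open 0.0479
-12 [(-162, 186), (-161, 187), (-160, 186), (-159, 189), (-157, 188), (-155, 189), (-154, 194), (-153, 194), (-153, 191), (-153, 189), (-152, 196), (-150, 195), (-142, 191), (-141, 203), (-140, 203), (-140, 190), (-139, 190), (-138, 190), (-136, 191), (-134, 202), (-133, 190), (-132, 202), (-130, 202), (-129, 203), (-127, 202), (-124, 201)]
0 [(-162, 185), (-161, 187), (-160, 188), (-158, 188), (-157, 188), (-155, 188), (-154, 191), (-154, 188), (-153, 193), (-153, 195), (-152, 196), (-151, 196), (-148, 196), (-141, 203), (-140, 204), (-140, 191), (-139, 200), (-139, 205), (-137, 190), (-135, 190), (-133, 191), (-132, 190), (-131, 191), (-130, 202), (-128, 202), (-126, 201)]
12 [(-162, 185), (-161, 187), (-160, 188), (-159, 188), (-157, 189), (-154, 189), (-154, 194), (-153, 190), (-153, 190), (-152, 190), (-151, 195), (-150, 197), (-142, 205), (-141, 203), (-140, 203), (-140, 204), (-139, 204), (-138, 204), (-136, 190), (-134, 202), (-133, 201), (-131, 201), (-130, 202), (-129, 202), (-127, 202), (-124, 201)]
```

View pics/w7c.png

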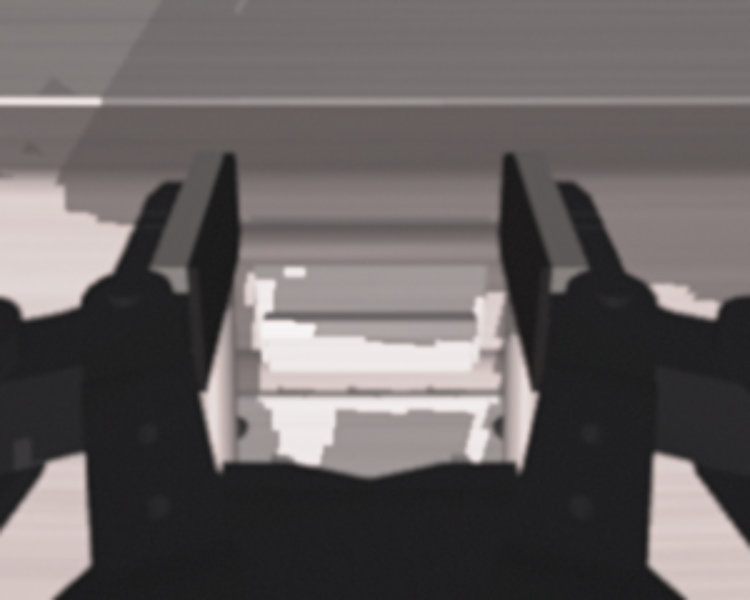

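The picture shows the fingers at (235,155) and (505,155), with the bar (line at row 230) still in front of the keeper edge (row 262). The push stopped after about 2 mm with 5 N of upward force, so the tilted tip edge was wedging on top of the bar. I'll back off, stand the fingers nearly upright and push at the bar's mid-height.

```bash
python3 - <<'E' 2>&1 | grep -v -i gimbal
from h import *
r=rpy(.04)
move_l(w([-.185,0,.20]),feed=.12)
move_l(w([-.185,0,.1905]),feed=.1,rotation=r); st("behind")
for x in (-.164,-.158,-.152,-.146,-.141):
    s=move_l(w([x,0,.1905]),feed=.03,max_force=14); o=st(f"{x} {s}")
    if s: break
snap("w8"); f=np.load("pics/w8.npz"); P=cf(cloud(f,f["d"]))*1000
for y0 in (-12,0,12):
    s=(abs(P[...,1]-y0)<2)&(P[...,2]>185)&(P[...,2]<215)&(P[...,0]<-120); q=P[s]; q=q[np.argsort(q[:,0])]
    print(y0,[(int(a),int(b)) for a,_,b in q[::max(1,len(q)//25)]])
E
```

```text
behind t=26.13 tcp(carrier mm) [-184.1462    0.0149  189.5216] F(carrier) [-0.9372  0.3688  0.5091] open 0.0481
-0.164 False t=26.98 tcp(carrier mm) [-163.8846   -0.009   190.5914] F(carrier) [ 0.3137 -0.3953  0.4677] open 0.0478
-0.158 True t=27.19 tcp(carrier mm) [-162.7592    0.0294  190.2819] F(carrier) [-1.8338  0.5629  5.432 ] open 0.0475
-12 [(-162, 185), (-161, 186), (-160, 187), (-158, 188), (-157, 189), (-154, 189), (-153, 189), (-153, 188), (-152, 195), (-152, 195), (-150, 196), (-149, 196), (-146, 196), (-141, 191), (-140, 201), (-140, 190), (-139, 191), (-138, 190), (-136, 191), (-134, 201), (-134, 192), (-132, 190), (-131, 201), (-129, 202), (-127, 201), (-125, 201)]
0 [(-162, 185), (-161, 186), (-160, 187), (-158, 189), (-157, 188), (-155, 189), (-153, 188), (-153, 190), (-152, 194), (-152, 196), (-151, 196), (-150, 197), (-148, 196), (-141, 205), (-141, 204), (-140, 204), (-139, 190), (-139, 191), (-137, 191), (-135, 202), (-134, 202), (-133, 201), (-132, 201), (-130, 201), (-128, 200), (-126, 202)]
12 [(-162, 185), (-161, 187), (-160, 188), (-158, 188), (-156, 189), (-154, 188), (-153, 189), (-153, 194), (-152, 194), (-151, 194), (-150, 197), (-148, 196), (-142, 191), (-141, 191), (-140, 205), (-140, 190), (-139, 190), (-138, 191), (-136, 191), (-134, 191), (-134, 190), (-133, 201), (-131, 201), (-129, 201), (-127, 202), (-125, 201)]
```

The corner is still riding on the bar's upper quarter, so the tips must be higher than I assumed. I'll probe the door top just in front of the bar to get the true tip height, then push from 1 mm above it.

```bash
python3 - <<'E' 2>&1 | grep -v -i gimbal
from h import *
move_l(w([-.168,0,.1935]),feed=.1)
s=move_l(w([-.168,0,.178]),feed=.02,max_force=4); o=st(f"probe {s}")
z=cf(o["eef_pos"])[2]
move_l(w([-.168,0,z+.0018]),feed=.05); st("raised"); hold(.1)
for x in (-.158,-.152,-.146,-.141):
    s=move_l(w([x,0,z+.0018]),feed=.03,max_force=14); o=st(f"{x} {s}")
    if s: break
E
```

```text
probe True t=27.95 tcp(carrier mm) [-167.9874    0.0043  186.9256] F(carrier) [-0.441  -0.1628  4.445 ] open 0.0477
raised t=28.20 tcp(carrier mm) [-168.0447    0.0005  188.5289] F(carrier) [-0.3409 -0.0054 -0.0492] open 0.0479
-0.158 False t=28.78 tcp(carrier mm) [-159.6968    0.0551  188.2434] F(carrier) [-9.05    0.1111  5.1852] open 0.0483
-0.152 False t=29.13 tcp(carrier mm) [-153.9266    0.1128  188.1614] F(carrier) [-10.0469   0.6392   5.2924] open 0.0479
-0.146 False t=29.48 tcp(carrier mm) [-148.3643    0.1353  188.2622] F(carrier) [-13.0013  -0.5284   7.2882] open 0.0482
-0.141 True t=29.70 tcp(carrier mm) [-147.2591    0.1467  187.6839] F(carrier) [-3.6544 -0.9764  1.7358] open 0.0480
```

```bash
python3 - <<'E' 2>&1 | grep -v -i gimbal
from h import *
move_l(w([-.18,0,.192]),feed=.12)
move_l(w([-.19,-.02,.36]),feed=.25)
gripper_to(0)
look("w9"); st()
f=np.load("pics/w9.npz")
cv2.imwrite("pics/w9c.png",cv2.resize(f["im"][60:420,340:640],None,fx=1.66,fy=1.66,interpolation=cv2.INTER_CUBIC)[:,:,::-1])
E
```

```text
-145 mid z [204 205] sides z -
-140 mid z [204 206] sides z -
-130 mid z [204 204] sides z -
-120 mid z - sides z [204 205]
-115 mid z - sides z [204 206]
-110 mid z - sides z [204 208]
-105 mid z - sides z [205 210]
-100 mid z - sides z [207 212]
-95 mid z - sides z [209 214]
-90 mid z - sides z [211 218]
-85 mid z - sides z [212 220]
-80 mid z - sides z [214 222]
-75 mid z [208 214] sides z [216 224]
-70 mid z [214 221] sides z [218 226]
-65 mid z [222 230] sides z [219 229]
-60 mid z [229 237] sides z [220 231]
-55 mid z [237 245] sides z [221 231]
-50 mid z [245 252] sides z [221 227]
-45 mid z [252 260] sides z -
-40 mid z [260 268] sides z -
-35 mid z [268 284] sides z -
-30 mid z [283 287] sides z -
 t=32.38 tcp(carrier mm) [ -50.5911 -129.2293  360.2523] F(carrier) [ 0.1336 -0.712   0.4346] open 0.0002
```

View pics/w9c.png

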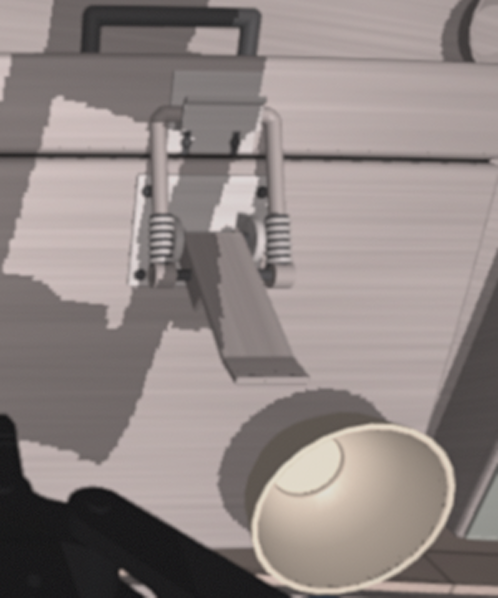

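Hooked: the bar passes under the lip (legs at crop (158,110) and (272,110) go into the keeper), and the lever sits at about 0.98 rad. Now I'll press the lever back along its arc with shut fingers and light force limits.

```bash
python3 - <<'E' 2>&1 | grep -v -i gimbal
from h import *
move_l(w([-.065,0,.36]),feed=.25)
move_l(w([-.062,0,.287]),feed=.15,max_force=4); st("start")
piv=np.array([-.0715,.208])
def tgt(a,press=0): 
    p=piv+.079*np.array([np.cos(a),np.sin(a)])+(.004-press)*np.array([-np.sin(a),np.cos(a)])
    return w([p[0]-.009,0,p[1]])
for a in (1.0,.9,.8,.7,.6,.5,.4,.3,.2,.1,0.0):
    s=move_l(tgt(a,.001),feed=.06,max_force=10); o=st(f"a={a} {s}")
    if s or np.linalg.norm(o["ft_force"])>14: break
E
```

```text
start t=33.68 tcp(carrier mm) [-61.6195  -0.8225 287.6308] F(carrier) [ 0.4558 -0.7135 -0.0036] open -0.0003
a=1.0 False t=34.23 tcp(carrier mm) [-40.2661   0.0622 275.6306] F(carrier) [-0.1402 -0.2682 -0.281 ] open 0.0001
a=0.9 False t=34.52 tcp(carrier mm) [-33.6395   0.009  271.3438] F(carrier) [0.3345 0.0481 0.712 ] open -0.0001
a=0.8 False t=34.80 tcp(carrier mm) [-27.4383   0.0027 266.3018] F(carrier) [-0.0389  1.2736 -0.4936] open 0.0001
a=0.7 False t=35.08 tcp(carrier mm) [-21.8348  -0.0063 260.6535] F(carrier) [-0.6459 -0.0391  0.1866] open -0.0000
a=0.6 False t=35.37 tcp(carrier mm) [-16.8855  -0.0232 254.4662] F(carrier) [-0.0376 -0.2349 -0.9255] open -0.0001
a=0.5 False t=35.65 tcp(carrier mm) [-12.6212   0.0234 247.797 ] F(carrier) [-0.1049  1.093  -0.3069] open -0.0002
a=0.4 False t=35.93 tcp(carrier mm) [ -9.0074   0.0009 240.7909] F(carrier) [-0.0246  1.059   0.8586] open 0.0002
a=0.3 False t=36.22 tcp(carrier mm) [ -6.1223   0.0243 233.421 ] F(carrier) [ 1.0602  0.0367 -0.1414] open -0.0002
a=0.2 False t=36.50 tcp(carrier mm) [ -3.9462  -0.0127 225.8376] F(carrier) [ 0.0424  0.1559 -0.8309] open -0.0001
a=0.1 False t=36.78 tcp(carrier mm) [ -2.5625   0.0118 218.0627] F(carrier) [-0.1597 -0.4471  0.1883] open -0.0002
a=0.0 True t=37.02 tcp(carrier mm) [ -0.3734  -0.0522 212.4916] F(carrier) [-1.9476 -0.527   6.5221] open -0.0003
```

The force stayed under about 1.5 N the whole way, although I expected 2–6 N, and then the finger met a firm stop at z = 212.5, the flat-lever height. I don't trust that, so I'll lift off and check whether the loop is still hooked.

```bash
python3 - <<'E' 2>&1 | grep -v -i gimbal
from h import *
move_l(w([-.005,0,.25]),feed=.15)
move_l(w([-.03,-.08,.36]),feed=.25)
look("w10"); st()
f=np.load("pics/w10.npz")
cv2.imwrite("pics/w10c.png",cv2.resize(f["im"][60:420,340:640],None,fx=1.66,fy=1.66,interpolation=cv2.INTER_CUBIC)[:,:,::-1])
E
```

```text
-145 mid z [204 205] sides z -
-140 mid z [204 206] sides z -
-95 mid z - sides z [204 204]
-90 mid z - sides z [204 204]
-85 mid z - sides z [204 212]
-80 mid z [204 210] sides z [204 216]
-75 mid z [207 211] sides z [204 218]
-70 mid z [209 212] sides z [205 218]
-65 mid z [209 212] sides z [204 215]
-60 mid z [210 212] sides z [205 210]
-55 mid z [210 212] sides z [205 211]
-50 mid z [210 212] sides z [206 212]
-45 mid z [210 212] sides z [205 210]
-40 mid z [210 212] sides z -
-35 mid z [210 212] sides z -
-30 mid z [210 212] sides z -
-25 mid z [210 212] sides z -
-20 mid z [210 212] sides z -
-15 mid z [210 212] sides z -
-10 mid z [210 212] sides z -
-5 mid z [210 212] sides z -
0 mid z [210 212] sides z -
5 mid z [210 213] sides z -
 t=38.55 tcp(carrier mm) [ -50.3518 -129.0608  357.8576] F(carrier) [1.0146 0.5019 0.6015] open 0.0001
```

View pics/w10c.png

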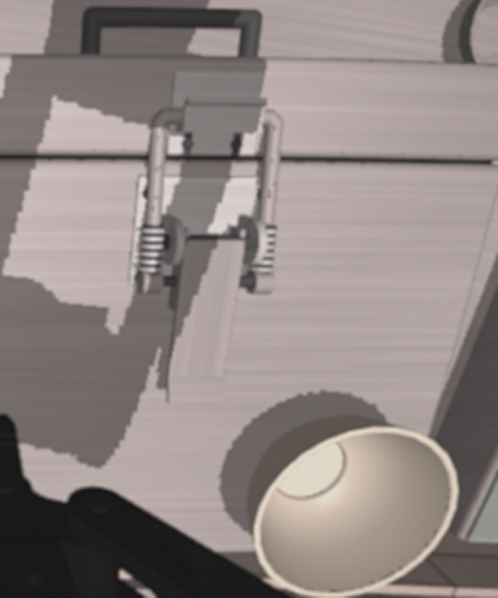

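The lever is flat (top face z = 210–212 all along). The loop's corners still enter the keeper at (160,112) and (272,115). The low force is still odd, so I'll compare the loop's length and bar position before and after to check the stretch.

```bash
python3 - <<'E' 2>&1 | grep -v -i gimbal
from h import *
for n in ("w9","w10"):
    f=np.load(f"pics/{n}.npz"); P=cf(cloud(f,f["d"]))*1000
    for lo,hi in ((-38,-23),(22,36)):
        m=(P[...,1]>lo)&(P[...,1]<hi)&(P[...,2]>194.5)&(P[...,2]<240)&(P[...,0]<-30)&(P[...,0]>-160)
        q=P[m][:,[0,2]]
        out=[]
        for a in range(-145,-30,3):
            s=q[(q[:,0]>=a)&(q[:,0]<a+3)]
            if len(s)>4: out.append((a,round(np.percentile(s[:,1],95),1)))
        print(n,lo,"x min",np.percentile(q[:,0],[.3,1]),"x max",np.percentile(q[:,0],[99,99.7])); print(out)
    # door edges: outer door edge line, seam by depth on the right of latch
    m=(abs(abs(P[...,1])-70)<20)&(P[...,2]>183)&(P[...,0]<-130)
    print("door outer x",np.percentile(P[m][:,0],[1,5]))
f=np.load("pics/w10.npz")
c=np.hstack([cv2.resize(np.load(f"pics/{n}.npz")["im"][115:245,410:520],(390,461),interpolation=cv2.INTER_CUBIC) for n in("w9","w10")])
cv2.imwrite("pics/cmp.png",c[:,:,::-1])
E
```

```text
w9 -38 x min [-135.7906 -134.9609] x max [-47.4027 -45.7372]
[(-136, np.float64(197.7)), (-133, np.float64(198.6)), (-130, np.float64(199.8)), (-127, np.float64(200.6)), (-124, np.float64(202.1)), (-121, np.float64(203.4)), (-118, np.float64(204.8)), (-115, np.float64(205.7)), (-112, np.float64(206.8)), (-109, np.float64(208.7)), (-106, np.float64(209.0)), (-103, np.float64(210.6)), (-100, np.float64(211.6)), (-97, np.float64(212.6)), (-94, np.float64(214.0)), (-91, np.float64(215.1)), (-88, np.float64(218.2)), (-85, np.float64(220.1)), (-82, np.float64(221.6)), (-79, np.float64(222.3)), (-76, np.float64(223.4)), (-73, np.float64(225.0)), (-70, np.float64(226.1)), (-67, np.float64(228.0)), (-64, np.float64(228.8)), (-61, np.float64(231.1)), (-58, np.float64(231.6)), (-55, np.float64(231.7)), (-52, np.float64(229.8)), (-49, np.float64(202.4)), (-46, np.float64(196.0))]
w9 22 x min [-134.9284 -134.0767] x max [-50.2072 -49.9001]
[(-136, np.float64(197.6)), (-133, np.float64(198.8)), (-130, np.float64(199.9)), (-127, np.float64(200.7)), (-124, np.float64(201.8)), (-121, np.float64(203.6
[... 1793 characters left out ...]
(200.5)), (-115, np.float64(200.8)), (-112, np.float64(200.9)), (-109, np.float64(201.8)), (-106, np.float64(202.5)), (-103, np.float64(202.7)), (-100, np.float64(202.5)), (-97, np.float64(203.1)), (-94, np.float64(203.7)), (-91, np.float64(204.5)), (-88, np.float64(204.3)), (-85, np.float64(205.1)), (-82, np.float64(211.5)), (-79, np.float64(215.6)), (-76, np.float64(217.8)), (-73, np.float64(218.7)), (-70, np.float64(217.4)), (-67, np.float64(217.9)), (-64, np.float64(209.5)), (-61, np.float64(210.9)), (-58, np.float64(210.0)), (-55, np.float64(210.6)), (-52, np.float64(212.5)), (-49, np.float64(212.0)), (-46, np.float64(211.4)), (-43, np.float64(209.4))]
door outer x [-161.3412 -159.9617]
```

View pics/cmp.png

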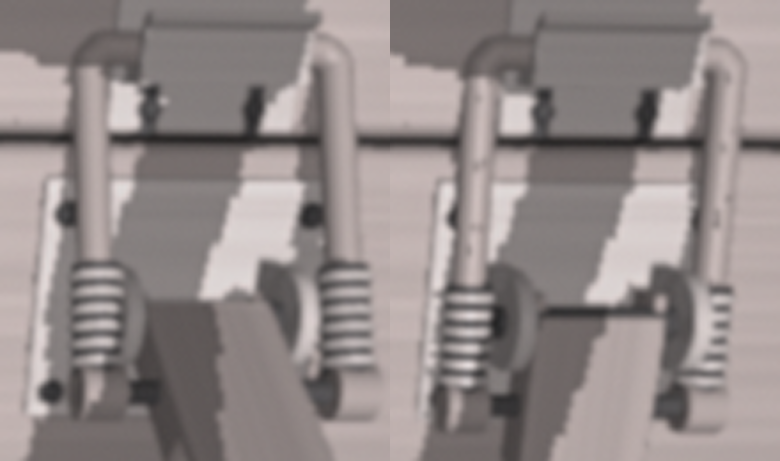

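The checks agree:
- **Bar:** it stays under the lip at x ≈ -131.6, and its top rose from about 198 to 199 mm, as if pulled up by tension.
- **Loop length:** it grew from about 84 to 86 mm, roughly 3 mm over the slack 82.5. That puts the keeper at the near end of its slots and explains the light lever force.
- **Lever:** it stayed flat after release.

The robot is clear of everything, so I'm handing in.

```bash
python3 - <<'E' 2>&1 | grep -v -i gimbal
from h import *
st(); job_done()
E
```

```text
t=38.55 tcp(carrier mm) [ -50.3518 -129.0608  357.8576] F(carrier) [1.0146 0.5019 0.6015] open 0.0001
the job is handed in; nothing more can be done
```

The door is shut and the latch is clamped. I handed the job in at 38.6 s of the 64 s, with the gripper touching nothing.

**What I did:** I pushed the door onto its seal beside the latch and tipped the lever forward. I then laid the loop's bar on the door, slid it under the keeper lip until it met the post, and pressed the lever flat.

**Last checks, in carrier coordinates:**
- **Door:** its outer face is at x ≈ -161 mm, which is shut.
- **Loop:** the bar is under the lip at x ≈ -132 mm. The loop is about 86 mm long against 82.5 mm slack, a stretch of roughly 3 mm. That figure comes from the depth images and is good to about 1 mm.
- **Lever:** its top face was level at z = 210–212 mm in a picture taken after I had let go.
- **Bowl:** it sits where it was in the wrist pictures.
- **Lid, ladle and spice tin:** I kept clear of them but took no final picture of them.

**What went wrong or disagreed:**
- **Loop missed:** my first try at pressing the loop down missed it, and the fingers touched the door top at about 6 N instead.
- **Stopped pushes:** two pushes on the bar hit their 13–14 N limits because the fingertips sat too high. I probed the door to find the true tip height before the push that worked.
- **Light lever force:** while pressing the lever I felt under about 1.5 N, less than the stated 2–6 N. I put this down to a weak loop pull, with the keeper sitting at the near end of its slots.

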